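# Count to the third gap and push the tin in

### The arm

A 6-joint arm with a two-finger parallel gripper is mounted at the origin on the work surface. World frame = base frame: x ahead of the robot, y to its left, z up, the work surface at z = 0. Lengths are in mm, angles in rad, forces in N, time in s.
With the tool pointing down it reaches from about 350 to 975 mm from the base axis. Payload 7.1 kg.
Tool frame: the origin (TCP) lies at the very end of the fingers, on their centre line; the grasp point (between the pads) lies 19 mm behind it; x points along the fingers, y is the direction in which the jaws open and shut, and the axes are right-handed (so a half turn about x gives the same grasp; the last joint's range is limited). The gripper opens to 88 mm and grips with 3 to 60 N. Pads are 20 mm wide; open, the fingers measure 115 mm over their backs; the gripper's body (75 mm by 178 mm) begins 61 mm behind the grasp point.
Start: joints at [-1.349, 0.423, 1.63, -0, 1.089, -0.019], TCP at [149.069, -606.946, 222.675] pointing down, gripper open.
Joint ranges: [-3, 3], [-0.9, 2.11], [0.09, 2.58], [-1.31, 4.45], [0.11, 2.69], [-2.54, 2.54]. Speed limits (rad/s): [2.39, 2.39, 3.01, 3.14, 3.14, 3.14].

### API

Orientations are given as a unit quaternion [x, y, z, w].
In Python, from workcell import ctrl gives the robot as it stands.
- The arm moves only by the tool jog_arm, never from a script. Its argument "deltas" is a list that holds one entry, the list of rows, each a list of 6 numbers: the shift along the tool's x, y, z in m, then the turn, a rotation vector about the tool's x, y, z in rad. A call has 1 to 5 rows; each row shifts and turns the commanded pose from where the row before left it, along the tool's axes as they then stand; what a row does not reach is not made up. A row lasts 1/8 s, in which the tool goes at most 62.5 mm and 10.7 degrees, less where a joint would pass 70% of its speed; a pose out of reach is approached as far as the arm can. A call with a gripper value outside its range is refused whole. "grip" is the opening in per cent of the stroke, from 0 (shut) to 100 (fully open), set as the call begins (left out, the last holds). The fingers move at their own pace and stop on an object; "squeeze" is the grip in N (left out, the last holds). Time passes only in rows, so rows that do not move let the fingers close. It gives the time, the measured TCP pose, the force and the opening at its end, in the units of the state.
- ctrl.state(): the state, without advancing time (a new reading comes with each control period).
- ctrl.get_image(name): name is "side" or "top"; returns a dict with "frame" (420x560x3 uint8, red, green, blue), "K" (3x3 intrinsics, pixels), "R" (3x3) and "t" (3): a world point X has camera coordinates R X + t. Camera axes: x right, y down, z forward; pixel columns grow to the right and rows downward; lengths in mm; the calibration is good to about 2 mm. A picture is of the moment at which its call begins. There is no depth.
- ctrl.hand_in(): hands the job in, once; it reports no verdict.
The state is a dict: "clock": time; "q": joint angles; "joint_vel": joint speeds; "joint_efforts": joint torques, N m; "tool_pos": TCP position; "eef_rot": TCP orientation; "contact_force": force on the tool from outside, world axes, zero at the start; "moment": the same for the moment, N m; "gripper_width": finger opening in mm.
Only numpy, scipy, OpenCV 4.12 (cv2) and the standard library are available. Lean on these libraries where they do the work, as an engineer would, in place of code of your own. Each camera call takes 0.05 s, during which the arm holds its last target.

### The job

Put the loose bead tin away by touch: starting at the end of the sorter that has the round knob, run a fingertip along the rail and flick down the first, second and third index tabs in turn, stopping there without bending the fourth or any tab beyond it. Then push the tin across the desk with the fingertips and into that third gap counted from the knob, fully home against the back. Never lift or tip the tin, and leave the stored tins, the tumbler and the mug as they stand.

Things in the scene. Friction and masses are not known exactly. Their poses are not given: they have to be found in the camera images.
- rack: The sorter: a fixed plywood comb on the desk, 282 mm long in y. Origin: on the desk, mid-length. +x points into the gaps, away from the robot within 0.2 rad. The rail is its back bar, x 8 to 34 mm, 30 mm high; its front face stops the tins. Seven dividers, 6 mm thick, 24 high, reach from it to the mouths at x = -24; six floorless gaps, 40 wide, 32 deep, centred at y = 115, 69, 23, -23, -69, -115 mm.
- knob_post: Fixed plywood end post, 28 x 28 x 30 mm, topped by a dark wooden ball (30 mm across) on a short stem, 64 mm high in all. Origin: centre of its underside, at x = -20 mm and y = +156 or -156 mm (either end) in the rack's frame. Counting of gaps and tabs starts at this end.
- plain_post: Fixed plywood end post like the other (28 x 28 x 30 mm) but without a ball, at the other end of the sorter. Origin: centre of its underside.
- tin: The loose bead tin: upright dark steel cylinder, 34 mm diameter, 28 mm high, about 60 g, on the open desk between robot and sorter. Origin: centre of its underside. Fully home it touches the rail's front face, its centre at x = -9 mm in the rack's frame, its near side 2 mm proud of the mouth.
- stored_a: A tin of the same kind already stored in the end gap at the sorter's +y end (gap1). Origin: centre of its underside. To be left alone.
- stored_b: A tin of the same kind already stored in the end gap at the sorter's -y end (gap6). Origin: centre of its underside. To be left alone.
- tumbler: Orange drinking tumbler, 70 mm across, 110 mm high, on the desk left of the work (+y). Origin: centre of its underside. To be left alone.
- mug: White mug, 80 mm across, 90 mm high, on the desk right of the work (-y). Origin: centre of its underside. To be left alone.
- gap1 (a point): Point on the desk in the sorter's gap number 1 counted from the sorter's +y end (whichever end has the knob), at x = -9 mm in the rack's frame, where the centre of a tin lies that is fully home and in mid-gap.
- gap2 (a point): Point on the desk in the sorter's gap number 2 counted from the sorter's +y end (whichever end has the knob), at x = -9 mm in the rack's frame, where the centre of a tin lies that is fully home and in mid-gap.
- gap3 (a point): Point on the desk in the sorter's gap number 3 counted from the sorter's +y end (whichever end has the knob), at x = -9 mm in the rack's frame, where the centre of a tin lies that is fully home and in mid-gap.
- gap4 (a point): Point on the desk in the sorter's gap number 4 counted from the sorter's +y end (whichever end has the knob), at x = -9 mm in the rack's frame, where the centre of a tin lies that is fully home and in mid-gap.
- gap5 (a point): Point on the desk in the sorter's gap number 5 counted from the sorter's +y end (whichever end has the knob), at x = -9 mm in the rack's frame, where the centre of a tin lies that is fully home and in mid-gap.
- gap6 (a point): Point on the desk in the sorter's gap number 6 counted from the sorter's +y end (whichever end has the knob), at x = -9 mm in the rack's frame, where the centre of a tin lies that is fully home and in mid-gap.
- tab1 (a joint): Sprung index tab on the rail in line with gap1, at x = 21 mm in the rack's frame: an upright steel plate, 20 mm wide along x, 3 mm thick along y, from its hinge 32 mm to its top 54 mm above the desk. Angle in rad, 0 upright, positive bent towards the rack's -y, limits +-1.4; a light spring (about 1.5 N at the tip) stands it up again.
- tab2 (a joint): Sprung index tab on the rail in line with gap2, at x = 21 mm in the rack's frame: an upright steel plate, 20 mm wide along x, 3 mm thick along y, from its hinge 32 mm to its top 54 mm above the desk. Angle in rad, 0 upright, positive bent towards the rack's -y, limits +-1.4; a light spring (about 1.5 N at the tip) stands it up again.
- tab3 (a joint): Sprung index tab on the rail in line with gap3, at x = 21 mm in the rack's frame: an upright steel plate, 20 mm wide along x, 3 mm thick along y, from its hinge 32 mm to its top 54 mm above the desk. Angle in rad, 0 upright, positive bent towards the rack's -y, limits +-1.4; a light spring (about 1.5 N at the tip) stands it up again.
- tab4 (a joint): Sprung index tab on the rail in line with gap4, at x = 21 mm in the rack's frame: an upright steel plate, 20 mm wide along x, 3 mm thick along y, from its hinge 32 mm to its top 54 mm above the desk. Angle in rad, 0 upright, positive bent towards the rack's -y, limits +-1.4; a light spring (about 1.5 N at the tip) stands it up again.
- tab5 (a joint): Sprung index tab on the rail in line with gap5, at x = 21 mm in the rack's frame: an upright steel plate, 20 mm wide along x, 3 mm thick along y, from its hinge 32 mm to its top 54 mm above the desk. Angle in rad, 0 upright, positive bent towards the rack's -y, limits +-1.4; a light spring (about 1.5 N at the tip) stands it up again.
- tab6 (a joint): Sprung index tab on the rail in line with gap6, at x = 21 mm in the rack's frame: an upright steel plate, 20 mm wide along x, 3 mm thick along y, from its hinge 32 mm to its top 54 mm above the desk. Angle in rad, 0 upright, positive bent towards the rack's -y, limits +-1.4; a light spring (about 1.5 N at the tip) stands it up again.
There are look-alikes about, which are no part of the job. Several things look just like the knob_post: the one meant starts nearest to the robot's base.

How it is judged:
By the outcome, as a careful person would: the job done as asked, in the order asked, and still so for the second after the job is handed in, with the robot touching nothing.
It also fails if it takes over 64 s, if anything falls off the work surface, if the arm or the gripper's body presses on something with over 40 N, if the wrist force passes 120 N, or if a joint passes its speed limit or range.

## Working session

There is one attempt and no reset: what is moved stays moved. The work goes in short steps, Python scripts to look and compute and a tool call to move; the robot and the scene stay as the last step left them, time stands still between calls to the robot, and variables do not carry over. Pictures are saved under pics/ and viewed, and the job is handed in when it is done.

Besides the shell and the picture viewer there is one more tool, called after "Request:" in YAML: its name, and indented under it one key for each argument. jog_arm: Moves the arm, as the interface text tells. Its arguments: {"type":"object","properties":{"deltas":{"type":"array"},"grip":{"type":"number"},"squeeze":{"type":"number"}},"required":["deltas"]}

```bash
ls; mkdir -p pics; python3 - <<'E'
from workcell import ctrl
import cv2,numpy as np
for n in("top","side"):
    d=ctrl.get_image(n); cv2.imwrite(f"pics/{n}0.png",d["frame"][:,:,::-1]); np.savez(f"{n}0.npz",**d)
    print(n,d["K"].tolist(),d["R"].round(4).tolist(),d["t"].round(1).tolist())
print(ctrl.state())
E
```

```text
pics
top [[514.2900223927656, 0.0, 289.0512373758371], [0.0, 514.2900223927656, 213.99589371233273], [0.0, 0.0, 1.0]] [[-0.0028, -0.9999, -0.0161], [-0.9947, 0.0044, -0.103], [0.1031, 0.0157, -0.9945]] [12.0, 563.7, 1432.4]
side [[539.1224047345848, 0.0, 278.67700083063863], [0.0, 539.1224047345848, 204.63027953913243], [0.0, 0.0, 1.0]] [[-0.7152, -0.6988, -0.0114], [-0.4158, 0.4385, -0.7967], [0.5618, -0.5651, -0.6042]] [405.8, 299.3, 1029.5]
{'clock': 0.1, 'q': array([-1.34896737e+00,  4.23746316e-01,  1.63057421e+00, -3.91580331e-06,
        1.08860908e+00, -1.89741198e-02]), 'joint_vel': array([-0.00051373, -0.00140275, -0.00201257, -0.00058589, -0.00226241,
        0.00102465]), 'joint_efforts': array([ 1.13487893e-04, -5.45615423e+01, -2.74326074e+01,  6.44478248e-02,
        1.88447151e-02, -2.76225455e-05]), 'tool_pos': array([ 148.98476422, -606.48477354,  222.00620448]), 'eef_rot': array([-0.70193836, -0.08540194,  0.70203652, -0.08446168]), 'contact_force': array([ 0.42498578, -0.69314002, -1.11999656]), 'moment': array([-0.0038771 , -0.02430756, -0.04340175]), 'gripper_width': 87.86984237129403}
```

View pics/top0.png

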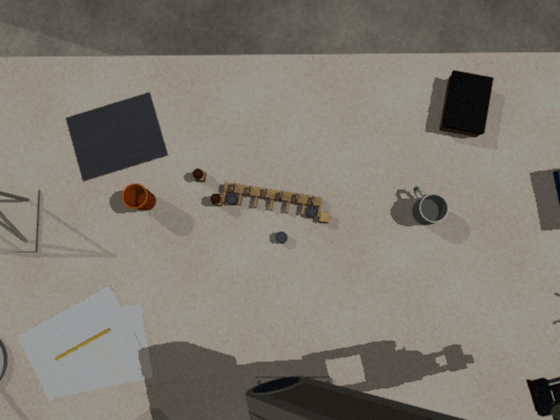

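View pics/side0.png

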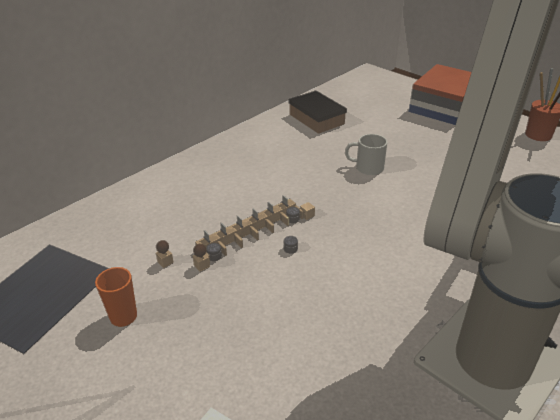

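The top view shows the sorter from about (222,188) to (325,215). Its knob post is at the left (+y) end at (216,199), and the look-alike is at (199,174), farther from the base. The loose tin is at (281,238). I'll enlarge both views.

```bash
python3 - <<'E'
import cv2
a=cv2.imread("pics/top0.png")[160:260,185:345]; cv2.imwrite("pics/topz.png",cv2.resize(a,None,fx=5,fy=5,interpolation=cv2.INTER_CUBIC))
a=cv2.imread("pics/side0.png")[185:285,180:340]; cv2.imwrite("pics/sidez.png",cv2.resize(a,None,fx=5,fy=5,interpolation=cv2.INTER_CUBIC))
E
```

```text
(no output)
```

View pics/topz.png

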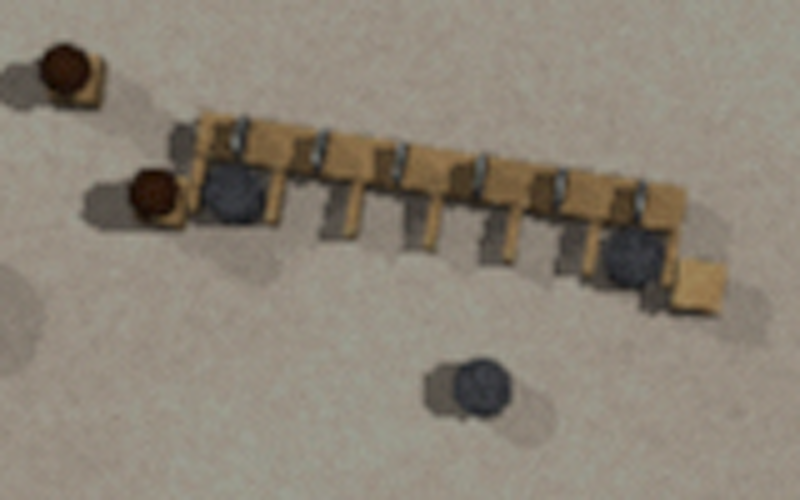

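View pics/sidez.png

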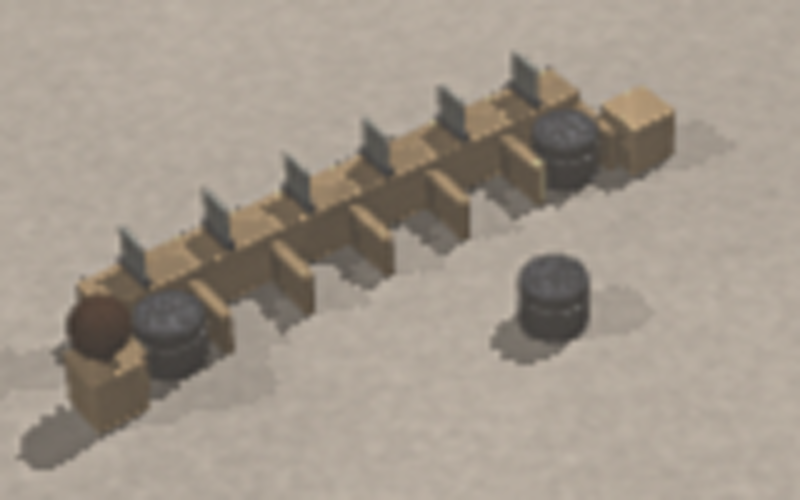

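```bash
cat > h.py <<'E'
import numpy as np,cv2
from scipy.optimize import least_squares
class Cam:
    def __init__(s,d): s.K,s.R,s.t=d["K"],d["R"],d["t"]
    def proj(s,X):
        c=np.atleast_2d(X)@s.R.T+s.t; p=c@s.K.T; return p[:,:2]/p[:,2:]
    def ray(s,uv,z):
        C=-s.R.T@s.t; d=s.R.T@np.linalg.inv(s.K)@np.array([uv[0],uv[1],1.]); return C+d*(z-C[2])/d[2]
def load(n): return Cam(np.load(n+"0.npz"))
def unz(p,off): return (np.array(p,float)+.5)/5-.5+np.array(off)
def w(rk,X):
    x,y,th=rk; X=np.atleast_2d(X).astype(float); c,s=np.cos(th),np.sin(th)
    return np.c_[x+c*X[:,0]-s*X[:,1],y+s*X[:,0]+c*X[:,1],X[:,2]]
E
python3 - <<'E'
from h import *
T,S=load("top"),load("side")
Y=[115,69,23,-23,-69,-115]
tp=[(272,223),(351,238),(430,250),(511,262),(590,277),(686,185),(200,113)]
tm=[(-24,y,24) for y in(92-0,46,0,-46,-92)]+[(34,-141,30),(34,141,30)]
sp=[(120,230),(202,191),(283,155),(362,120),(438,87),(512,53)]+[(148,283),(234,248),(312,210),(391,173),(467,137),(541,103)]
sm=[(31,y,54) for y in Y]+[(11,y,32) for y in Y]
tp=unz(tp,(185,160)); sp=unz(sp,(180,185))
for use in("t","s","ts"):
    f=lambda r: np.concatenate(([ (T.proj(w(r,tm))-tp).ravel()] if "t" in use else [])+([(S.proj(w(r,sm))-sp).ravel()] if "s" in use else []))
    r=least_squares(f,[500,0,0],x_scale=[100,100,.1],loss="soft_l1")
    print(use,r.x,f(r.x).round(1).reshape(-1,2).tolist())
rk=r.x
# tins
for n,c in(("top",T),("side",S)):
    im=np.load(n+"0.npz")["frame"]; hsv=cv2.cvtColor(im,cv2.COLOR_RGB2HSV)
    v=im.max(2)
    m=((im[:,:,2].astype(int)>=im[:,:,0]-3)&(v<75)).astype(np.uint8)
    k,l,st,ce=cv2.connectedComponentsWithStats(m)
    for i in range(1,k):
        if st[i,4]>30 and 180<ce[i,0]<340 and 160<ce[i,1]<280: print(n,st[i],ce[i],c.ray(ce[i],28 if n=="top" else 14)[:2])
print(w(rk,[(-9,23,0),(21,115,54),(21,23,54),(-20,156,64),(8,0,0)]))
for u in[(155,195),(482,388)]: print(T.ray(unz(u,(185,160)),28 if u[0]>200 else 49))
E
```

```text
t [ 6.00881326e+02  5.91243182e+01 -1.55902771e-01] [[-0.2, 0.6], [-0.1, -0.0], [-0.1, -0.0], [-0.4, 0.0], [-0.2, -0.6], [0.7, 0.2], [0.4, -0.1]]
s [ 5.99633974e+02  5.88096178e+01 -1.57072862e-01] [[0.3, -0.4], [0.6, -0.1], [0.6, -0.1], [0.4, -0.2], [0.3, -0.4], [0.2, -0.2], [-0.0, 0.6], [-0.6, -0.1], [-0.2, 0.0], [-0.4, 0.2], [-0.6, 0.4], [-0.8, 0.5]]
ts [ 6.00153724e+02  5.88119390e+01 -1.57036499e-01] [[-0.1, 0.8], [-0.0, 0.2], [0.0, 0.2], [-0.3, 0.3], [-0.1, -0.3], [0.8, 0.5], [0.5, 0.1], [0.2, -0.5], [0.5, -0.2], [0.4, -0.2], [0.3, -0.3], [0.2, -0.5], [0.0, -0.3], [-0.2, 0.5], [-0.8, -0.2], [-0.3, -0.1], [-0.6, 0.1], [-0.7, 0.3], [-1.0, 0.4]]
top [226 193  12  12 115] [231.48695652 198.4173913 ] [609.36263247 174.37085404]
top [306 206  12  12 109] [311.23853211 211.29357798] [571.301928   -53.20248075]
top [276 232  11  11 102] [280.97058824 237.12745098] [498.10299719  32.99709267]
[[594.86148112  82.93645273   0.        ]
 [638.88038503 169.1126449   54.        ]
 [624.49233374  78.24469687  54.        ]
 [604.79695279 216.02020982  64.        ]
 [608.05528478  57.56080406   0.        ]]
[606.23311333 216.52613893  49.        ]
[497.89709437  32.9140133   28.        ]
```

```bash
cat >> h.py <<'E'
from scipy.spatial.transform import Rotation as Ro
RK=np.array([600.2,58.9,-0.157])
def st():
    from workcell import ctrl
    s=ctrl.state(); R=Ro.from_quat(s["eef_rot"]); c,sn=np.cos(RK[2]),np.sin(RK[2])
    d=s["tool_pos"]-[RK[0],RK[1],0]
    pr=np.array([c*d[0]+sn*d[1],-sn*d[0]+c*d[1],d[2]])
    return s,R,pr
def goal(rx,ry,z,jaw=None,sgn=1):
    """delta in tool axes (m, rad) to rack pose; jaw 'x' or 'y': tool y along sgn*rack axis"""
    s,R,pr=st(); p=w(RK,[(rx,ry,z)])[0]
    print("clock",s["clock"],"rack TCP",pr.round(1),"q",s["q"].round(2),"F",s["contact_force"].round(1))
    print("shift tool mm",R.inv().apply(p-s["tool_pos"]).round(1))
    if jaw:
        X=w((0,0,RK[2]),[(1,0,0)])[0]; Yv=w((0,0,RK[2]),[(0,1,0)])[0]
        y=sgn*(X if jaw=="x" else Yv); x=np.array([0,0,-1.]); G=np.c_[x,y,np.cross(x,y)]
        print("rotvec",(R.inv()*Ro.from_matrix(G)).as_rotvec().round(4))
E
python3 - <<'E'
from h import *
for j in"xy":
    for s in(1,-1): print(j,s); goal(21,135,110,j,s)
s,R,pr=st(); print(R.as_matrix().round(3))
T=load("top")
for u in[(136,190),(431,202)]: print(T.ray(u,100))
E
```

```text
x 1
clock 0.1 rack TCP [-341.6 -727.8  222. ] q [-1.35  0.42  1.63 -0.    1.09 -0.02] F [ 0.4 -0.7 -1.1]
shift tool mm [ 112.9 -654.8 -668.5]
rotvec [-1.173e+00 -8.000e-04  1.200e-03]
x -1
clock 0.1 rack TCP [-341.6 -727.8  222. ] q [-1.35  0.42  1.63 -0.    1.09 -0.02] F [ 0.4 -0.7 -1.1]
shift tool mm [ 112.9 -654.8 -668.5]
rotvec [1.9686e+00 1.3000e-03 9.0000e-04]
y 1
clock 0.1 rack TCP [-341.6 -727.8  222. ] q [-1.35  0.42  1.63 -0.    1.09 -0.02] F [ 0.4 -0.7 -1.1]
shift tool mm [ 112.9 -654.8 -668.5]
rotvec [-2.7438e+00 -1.8000e-03  3.0000e-04]
y -1
clock 0.1 rack TCP [-341.6 -727.8  222. ] q [-1.35  0.42  1.63 -0.    1.09 -0.02] F [ 0.4 -0.7 -1.1]
shift tool mm [ 112.9 -654.8 -668.5]
rotvec [3.978e-01 2.000e-04 1.300e-03]
[[-0.     0.238 -0.971]
 [ 0.001 -0.971 -0.238]
 [-1.    -0.001 -0.   ]]
[624.1216309  426.47989537 100.        ]
[ 587.22367475 -374.33891704  100.        ]
```

Request:
jog_arm:
  deltas:
    - [[0,0,0,-0.168,0,0],[0,0,0,-0.168,0,0],[0,0,0,-0.168,0,0],[0,0,0,-0.168,0,0],[0,0,0,-0.168,0,0]]
  grip: 0
  squeeze: 10

```text
clock: 0.72
tool_pos: [149.0, -606.6, 222.2]
eef_rot: [0.605, 0.366, -0.605, 0.365]
contact_force: [0.1, -0.2, 0.6]
gripper_width: 41.2
```

Request:
jog_arm:
  deltas:
    - [[0,0,0,-0.167,0,0],[0,0,0,-0.166,0,0],[0,0.01,-0.03,0,0,0],[0,0.02,-0.045,0,0,0],[0,0.02,-0.045,0,0,0]]

```text
clock: 1.35
tool_pos: [217.5, -494.9, 222.2]
eef_rot: [0.538, 0.459, -0.538, 0.459]
contact_force: [1.0, 0.9, -0.3]
gripper_width: 0.6
```

Request:
jog_arm:
  deltas:
    - [[0,0.02,-0.045,0,0,0],[0,0.02,-0.045,0,0,0],[0,0.02,-0.045,0,0,0],[0,0.02,-0.045,0,0,0],[0,0.02,-0.045,0,0,0]]

```text
clock: 1.98
tool_pos: [351.7, -288.2, 222.6]
eef_rot: [0.538, 0.459, -0.538, 0.459]
contact_force: [1.1, -0.2, 0.1]
gripper_width: 0.4
```

Request:
jog_arm:
  deltas:
    - [[0,0.02,-0.045,0,0,0],[0,0.02,-0.045,0,0,0],[0,0.02,-0.045,0,0,0],[0,0.02,-0.045,0,0,0],[0,0.02,-0.045,0,0,0]]

```text
clock: 2.6
tool_pos: [485.6, -81.5, 222.5]
eef_rot: [-0.538, -0.459, 0.538, -0.459]
contact_force: [0.4, 0.7, 0.5]
gripper_width: 0.3
```

```bash
python3 -c "
from h import *
goal(21,137,100,'x',1)"
```

```text
clock 2.6 rack TCP [ -91.2 -156.6  222.5] q [-0.19  0.23  1.92 -0.    1.   -0.03] F [0.4 0.7 0.5]
shift tool mm [ 122.5  112.3 -293.6]
rotvec [0.0002 0.0001 0.0002]
```

Request:
jog_arm:
  deltas:
    - [[0,0.018,-0.045,0,0,0],[0,0.018,-0.045,0,0,0],[0,0.018,-0.045,0,0,0],[0,0.018,-0.045,0,0,0],[0,0.018,-0.045,0,0,0]]

```text
clock: 3.22
tool_pos: [609.6, 126.6, 222.3]
eef_rot: [-0.537, -0.459, 0.538, -0.459]
contact_force: [-0.4, -1.1, 0.9]
gripper_width: 0.2
```

Request:
jog_arm:
  deltas:
    - [[0,0.018,-0.045,0,0,0],[0.03,0,-0.015,0,0,0],[0.05,0,0,0,0,0],[0.04,0,0,0,0,0],[0,0,0,0,0,0]]

```text
clock: 3.85
tool_pos: [633.5, 180.9, 99.1]
eef_rot: [-0.535, -0.46, 0.54, -0.458]
contact_force: [-0.3, -0.6, -0.1]
gripper_width: 0.4
```

```bash
cat > pic.py <<'E'
import sys
from h import *
from workcell import ctrl
for n,(r0,r1,c0,c1) in(("top",(150,260,175,350)),("side",(160,285,160,340))):
    d=ctrl.get_image(n); np.savez(f"{n}{sys.argv[1]}.npz",**d)
    a=d["frame"][r0:r1,c0:c1,::-1]; cv2.imwrite(f"pics/{n}_{sys.argv[1]}.png",cv2.resize(a,None,fx=4,fy=4,interpolation=cv2.INTER_CUBIC))
E
python3 pic.py a; python3 -c "
from h import *
goal(21,137,40,'x',1)"
```

```text
clock 3.95 rack TCP [ 16.9 126.9 103.3] q [0.26 0.62 1.61 0.   0.91 0.42] F [ 0.3 -0.7  0. ]
shift tool mm [ 63.3   4.1 -10.1]
rotvec [-0.0001 -0.0001 -0.0002]
```

View pics/side_a.png

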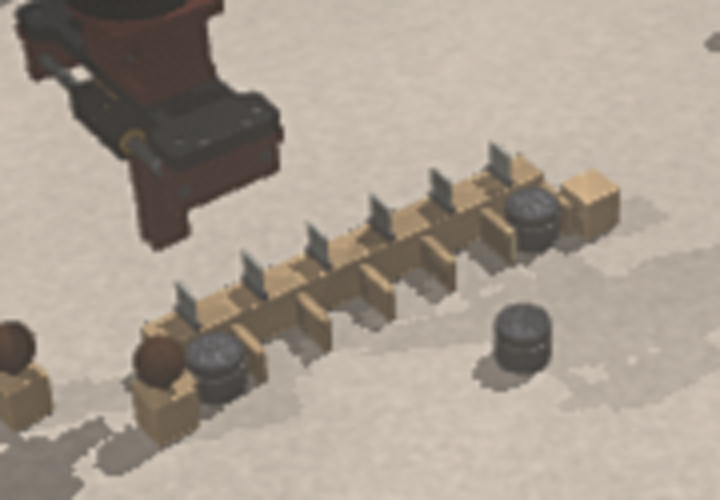

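View pics/top_a.png

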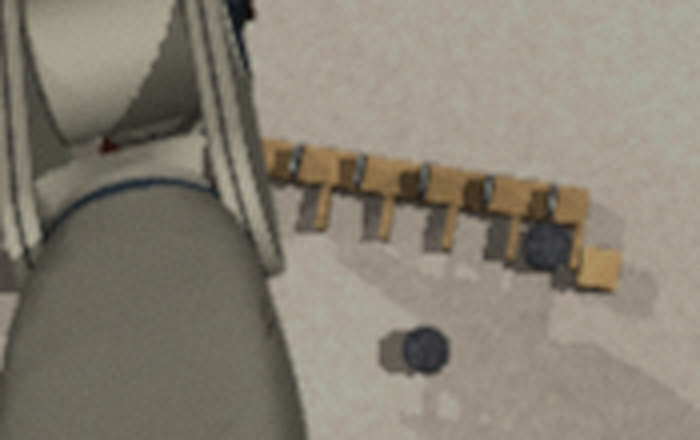

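Request:
jog_arm:
  deltas:
    - [[0.02,0.004,-0.01,0,0,0],[0.02,0,0,0,0,0],[0.015,0,0,0,0,0],[0.008,0,0,0,0,0],[0,0,0,0,0,0]]

```text
clock: 4.58
tool_pos: [641.4, 190.6, 38.8]
eef_rot: [-0.537, -0.459, 0.538, -0.459]
contact_force: [-0.2, 0.0, -0.5]
gripper_width: 0.5
```

```bash
python3 -c "
from h import *
goal(21,137,40,'x',1)"
```

```text
clock 4.575 rack TCP [ 20.1 136.5  38.8] q [ 0.27  0.72  1.61 -0.    0.82  0.43] F [-0.2  0.  -0.5]
shift tool mm [-1.2  0.9 -0.5]
rotvec [-0.0001  0.0006  0.0013]
```

Request:
jog_arm:
  deltas:
    - [[-0.001,0.001,0.005,0,0,0],[0,0,0.01,0,0,0],[0,0,0.01,0,0,0],[0,0,0.01,0,0,0],[0,0,0.01,0,0,0]]

```text
clock: 5.2
tool_pos: [635.8, 145.2, 40.9]
eef_rot: [0.538, 0.459, -0.538, 0.459]
contact_force: [0.1, 1.8, 0.8]
gripper_width: 0.5
```

```bash
python3 -c "
from h import *
goal(21,8,40,'x',1)"; python3 pic.py b
```

```text
clock 5.2 rack TCP [21.6 90.8 40.9] q [ 0.21  0.69  1.65 -0.    0.8   0.36] F [0.1 1.8 0.8]
shift tool mm [ 0.9 -0.6 82.8]
rotvec [-0.0002  0.0001 -0.0002]
```

View pics/side_b.png

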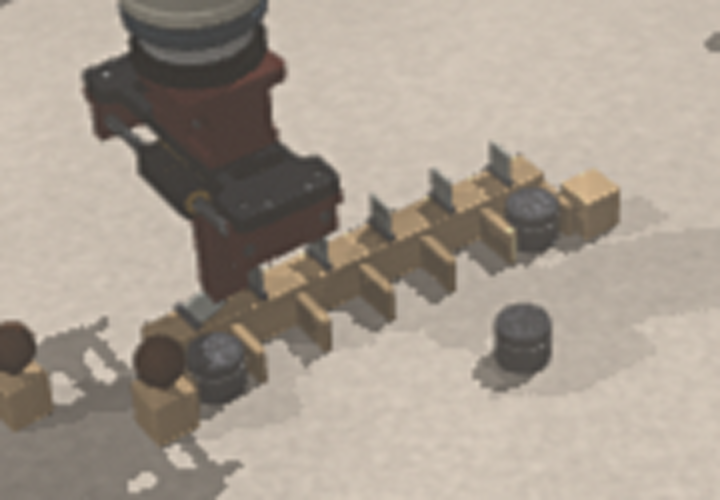

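The side view shows tab 1 pushed nearly flat at (200,305), with the fingertip just past it. The remaining tabs are upright, so I'll continue the sweep.

Request:
jog_arm:
  deltas:
    - [[0,-0.0005,0.01,0,0,0],[0,0,0.01,0,0,0],[0,0,0.01,0,0,0],[0,0,0.01,0,0,0],[0,0,0.01,0,0,0]]

```text
clock: 5.92
tool_pos: [627.3, 96.1, 40.7]
eef_rot: [-0.538, -0.459, 0.538, -0.459]
contact_force: [0.3, 0.9, 1.6]
gripper_width: 0.5
```

Request:
jog_arm:
  deltas:
    - [[0,0,0.01,0,0,0],[0,0,0.01,0,0,0],[0,0,0.01,0,0,0],[0,0,0.003,0,0,0],[0,0,0,0,0,0]]

```text
clock: 6.55
tool_pos: [622.2, 63.6, 40.8]
eef_rot: [-0.538, -0.459, 0.538, -0.459]
contact_force: [-1.3, -1.2, 2.8]
gripper_width: 0.4
```

```bash
python3 -c "
from h import *
goal(21,-2,40,'x',1)"; python3 pic.py c
```

```text
clock 6.55 rack TCP [21.   8.1 40.8] q [ 0.08  0.67  1.72 -0.    0.76  0.24] F [-1.3 -1.2  2.8]
shift tool mm [ 0.8 -0.  10.1]
rotvec [-0.0002  0.0006  0.0002]
```

View pics/side_c.png

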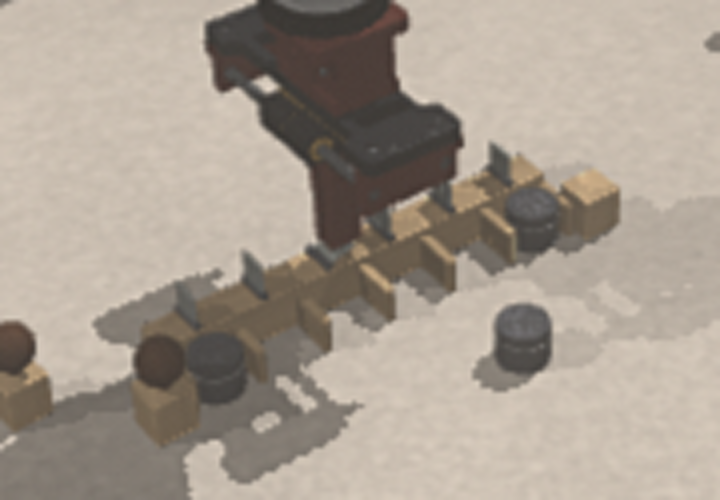

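Tabs 1 and 2 have sprung back up. Tab 3 is flat under the fingertip at (325,255), and tab 4 is upright and clear. I'll lift off here.

Request:
jog_arm:
  deltas:
    - [[0,0,0.004,0,0,0],[-0.01,0,0,0,0,0],[-0.02,0,0,0,0,0],[-0.03,0,0,0,0,0],[-0.03,0,0,0,0,0]]
  grip: 0

```text
clock: 7.28
tool_pos: [621.9, 60.5, 132.8]
eef_rot: [0.538, 0.459, -0.537, 0.459]
contact_force: [0.2, -0.2, 0.4]
gripper_width: 0.2
```

```bash
python3 pic.py d; python3 -c "
from h import *
goal(-97,-82,100,'x',1)"
```

```text
clock 7.375 rack TCP [ 23.6   5.5 135.4] q [0.08 0.53 1.69 0.   0.92 0.23] F [ 0.2 -0.  -0.8]
shift tool mm [  34.4 -120.8   87.6]
rotvec [ 0.0001 -0.0017 -0.0071]
```

View pics/side_d.png

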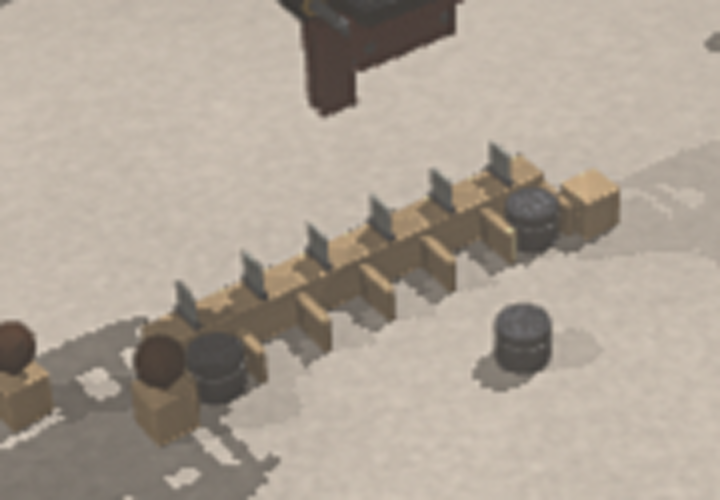

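All six tabs are upright again. Next I'll go down behind the tin on its −y side and open the fingertips to about 20 mm as a cradle.

Request:
jog_arm:
  deltas:
    - [[0,-0.03,0.022,0,0,0],[0,-0.03,0.022,0,0,0],[0,-0.03,0.022,0,0,0],[0.01,-0.03,0.022,0,0,0],[0.025,0,0,0,0,0]]
  grip: 23

```text
clock: 8.0
tool_pos: [487.4, -8.6, 96.1]
eef_rot: [0.538, 0.459, -0.538, 0.459]
contact_force: [1.1, -0.6, 0.2]
gripper_width: 20.0
```

Request:
jog_arm:
  deltas:
    - [[0.03,0,0,0,0,0],[0.03,0,0,0,0,0],[0.02,0,0,0,0,0],[0.006,0,0,0,0,0],[0,0,0,0,0,0]]

```text
clock: 8.62
tool_pos: [489.3, -7.8, 9.7]
eef_rot: [-0.538, -0.459, 0.538, -0.459]
contact_force: [-0.3, 0.5, 1.1]
gripper_width: 20.4
```

```bash
python3 pic.py e; python3 -c "
from h import *
goal(-97,-82,7,'x',1)"
```

```text
clock 8.725 rack TCP [-98.5 -83.1  10.4] q [-0.04  0.59  2.03  0.    0.52  0.12] F [-0.9 -0.4  0.4]
shift tool mm [ 3.4  1.5 -1.1]
rotvec [ 0.     -0.0001 -0.0011]
```

View pics/side_e.png

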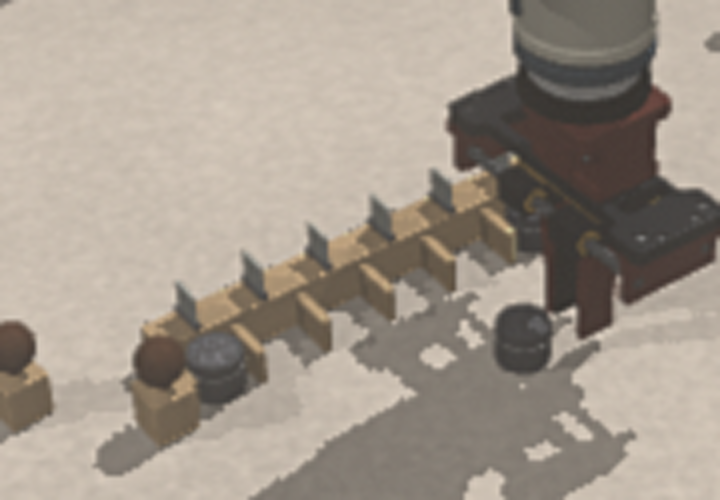

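The fingertips straddle the line behind the tin, at about (562,300) and (595,330), and the tin is untouched at (523,338). I'll start the push toward +y.

Request:
jog_arm:
  deltas:
    - [[0.002,0.0015,-0.008,0,0,0],[0,0,-0.008,0,0,0],[0,0,-0.006,0,0,0],[0,0,-0.006,0,0,0],[0,0,-0.006,0,0,0]]

```text
clock: 9.35
tool_pos: [496.3, 26.0, 7.7]
eef_rot: [0.538, 0.459, -0.538, 0.459]
contact_force: [-0.5, -0.6, 0.3]
gripper_width: 20.4
```

Request:
jog_arm:
  deltas:
    - [[0,0,-0.006,0,0,0],[0,0,-0.006,0,0,0],[0,0,-0.006,0,0,0],[0,0,-0.006,0,0,0],[0,0,-0.004,0,0,0]]

```text
clock: 9.98
tool_pos: [500.7, 53.6, 7.7]
eef_rot: [0.538, 0.459, -0.538, 0.459]
contact_force: [0.4, -1.0, 1.1]
gripper_width: 20.6
```

```bash
python3 pic.py f; python3 -c "
from h import *
goal(-97,-0.7,8,'x',1)"
```

```text
clock 10.075 rack TCP [-97.5 -20.8   7.6] q [0.08 0.61 2.   0.   0.54 0.24] F [ 0.6 -0.1  0.6]
shift tool mm [ -0.4   0.5 -20.1]
rotvec [ 0.0004 -0.0001  0.0001]
```

View pics/side_f.png

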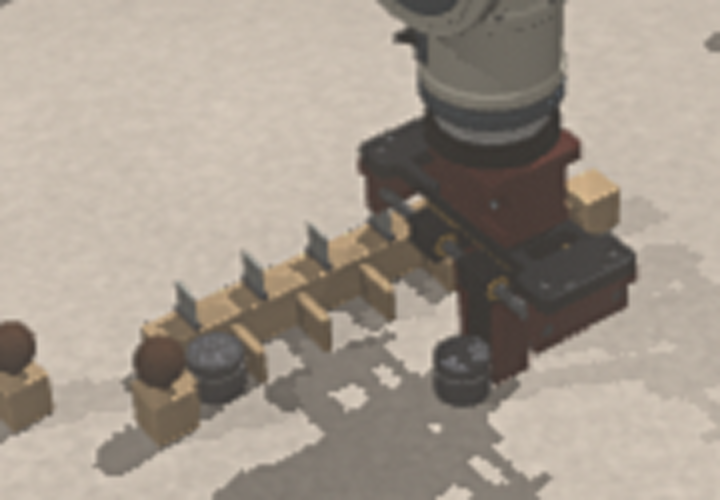

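The tin is at (462,370) and stays in the cradle as it moves. There are 20 mm left to go.

Request:
jog_arm:
  deltas:
    - [[0,0,-0.006,0,0,0],[0,0,-0.006,0,0,0],[0,0,-0.004,0,0,0],[0,0,-0.003,0,0,0],[0,0,-0.001,0,0,0]]

```text
clock: 10.7
tool_pos: [503.7, 73.2, 7.7]
eef_rot: [-0.538, -0.459, 0.538, -0.459]
contact_force: [0.4, -1.4, -0.1]
gripper_width: 20.2
```

Request:
jog_arm:
  deltas:
    - [[0,0,0.008,0,0,0],[0,0,0.015,0,0,0],[0,0,0.015,0,0,0],[-0.03,0,0,0,0,0],[-0.05,0,0,0,0,0]]

```text
clock: 11.32
tool_pos: [496.2, 34.0, 87.2]
eef_rot: [-0.537, -0.46, 0.539, -0.458]
contact_force: [0.2, -0.1, 0.3]
gripper_width: 20.2
```

Request:
jog_arm:
  deltas:
    - [[-0.04,-0.02,0,0.174,0,0],[0,0,0,0.174,0,0],[0,0,0,0.174,0,0],[0,0,0,0.174,0,0],[0,0,0,0.174,0,0]]
  grip: 14

```text
clock: 11.95
tool_pos: [477.7, 37.5, 127.7]
eef_rot: [-0.682, -0.188, 0.682, -0.188]
contact_force: [-0.1, -0.9, -0.7]
gripper_width: 12.3
```

Request:
jog_arm:
  deltas:
    - [[0,0,0,0.174,0,0],[0,0,0,0.174,0,0],[0,0,0,0.174,0,0],[0,0,0,0.174,0,0],[0,0,0,0,0,0]]

```text
clock: 12.58
tool_pos: [477.7, 37.6, 127.6]
eef_rot: [-0.705, 0.054, 0.705, 0.054]
contact_force: [-1.3, 0.8, -0.2]
gripper_width: 12.6
```

```bash
python3 pic.py g; python3 -c "
from h import *
goal(-140,23,8,'y',-1)"
```

```text
clock 12.675 rack TCP [-117.5  -39.8  127.7] q [ 0.05  0.36  2.01 -0.    0.77  1.77] F [ 0.5  0.5 -0.6]
shift tool mm [119.7 -63.   22. ]
rotvec [ 0.0077  0.0001 -0.    ]
```

View pics/side_g.png

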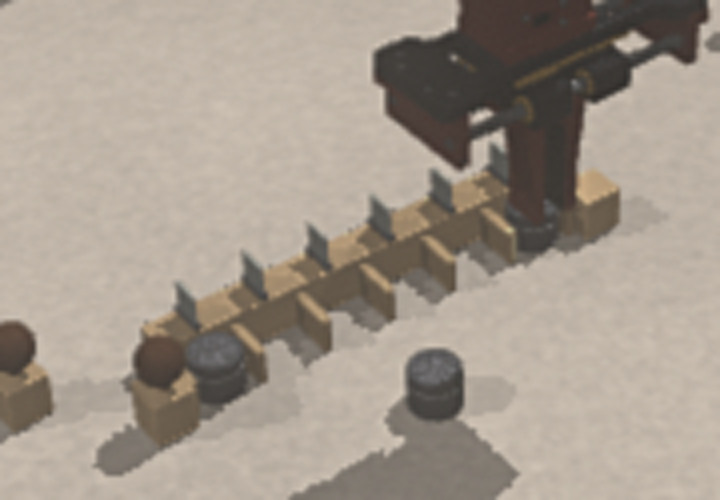

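View pics/top_g.png

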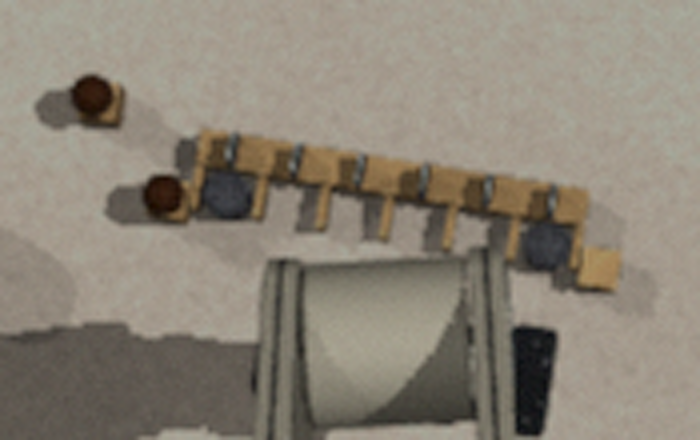

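```bash
python3 - <<'E'
from h import *
S=load("side")
a=S.ray(unz((553.5,298),(180,185)),14)
b=S.ray((np.array([435,384])+.5)/4-.5+[160,160],14)
e=S.ray((np.array([523,338.5])+.5)/4-.5+[160,160],14)
print(a,e,b)
for p in(a,e,b):
    d=p[:2]-RK[:2]; c,s=np.cos(RK[2]),np.sin(RK[2]); print(c*d[0]+s*d[1],-s*d[0]+c*d[1])
E
```

```text
[498.54808252  30.61031381  14.        ] [498.29548968  30.61780718  14.        ] [507.93935779  94.8590938   14.        ]
-95.97842282333998 -43.83561366048644
-96.22908059842233 -43.86770681423565
-96.74832295355897 21.091337867056655
```

The tin is close to mid-gap 3, at about (−97, 23) in the rack frame. I'll move the cradle behind it for the push in.

Request:
jog_arm:
  deltas:
    - [[0,-0.016,0.008,0.0077,0,0],[0,-0.016,0.007,0,0,0],[0,-0.016,0.007,0,0,0],[0,-0.015,0,0,0,0],[0.02,0,0,0,0,0]]

```text
clock: 13.3
tool_pos: [468.0, 106.0, 108.7]
eef_rot: [0.706, -0.055, -0.704, -0.056]
contact_force: [0.5, 1.2, -0.7]
gripper_width: 12.3
```

Request:
jog_arm:
  deltas:
    - [[0.03,0,0,0,0,0],[0.03,0,0,0,0,0],[0.025,0,0,0,0,0],[0.015,0,0,0,0,0],[0,0,0,0,0,0]]

```text
clock: 13.92
tool_pos: [465.8, 104.5, 6.9]
eef_rot: [-0.704, 0.056, 0.705, 0.056]
contact_force: [0.7, -0.2, 0.9]
gripper_width: 12.2
```

```bash
python3 pic.py h; python3 -c "
from h import *
goal(-34.9,23.2,8,'y',-1)"
```

```text
clock 14.025 rack TCP [-139.    24.1    8.1] q [ 0.2   0.59  2.05 -0.    0.5   1.93] F [ 0.1 -0.   0.6]
shift tool mm [   0.2    0.7 -104.1]
rotvec [-0.0026 -0.0006  0.0002]
```

View pics/side_h.png

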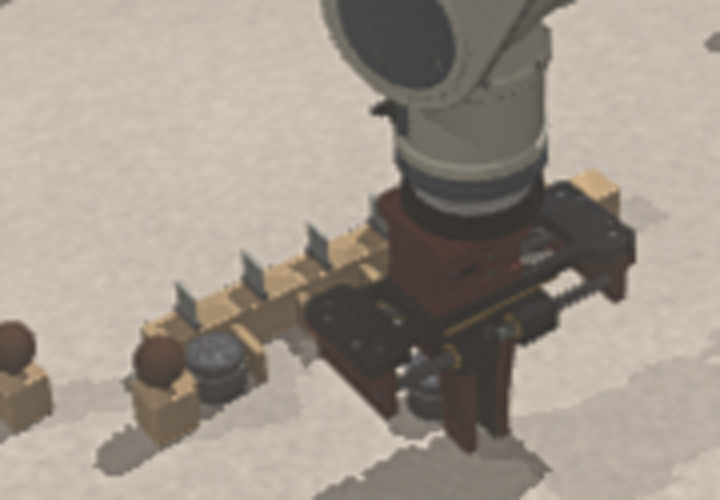

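Request:
jog_arm:
  deltas:
    - [[0,0.0005,-0.008,-0.0026,0,0],[0,0,-0.006,0,0,0],[0,0,-0.006,0,0,0],[0,0,-0.006,0,0,0],[0,0,-0.006,0,0,0]]

```text
clock: 14.65
tool_pos: [498.1, 98.6, 7.7]
eef_rot: [-0.705, 0.056, 0.705, 0.056]
contact_force: [-1.1, 0.1, 0.4]
gripper_width: 12.1
```

Request:
jog_arm:
  deltas:
    - [[0,0,-0.006,0,0,0],[0,0,-0.006,0,0,0],[0,0,-0.006,0,0,0],[0,0,-0.006,0,0,0],[0,0,-0.004,0,0,0]]

```text
clock: 15.28
tool_pos: [525.9, 94.3, 7.7]
eef_rot: [0.705, -0.056, -0.705, -0.056]
contact_force: [-0.1, 1.1, 0.2]
gripper_width: 12.0
```

```bash
python3 pic.py i; python3 -c "
from h import *
goal(-34.9,23.2,8,'y',-1)"
```

```text
clock 15.375 rack TCP [-78.8  23.3   7.7] q [ 0.16  0.63  1.93 -0.    0.58  1.88] F [-0.1 -0.1 -0.1]
shift tool mm [ -0.3   0.1 -43.9]
rotvec [-0.0005 -0.0007  0.0002]
```

View pics/side_i.png

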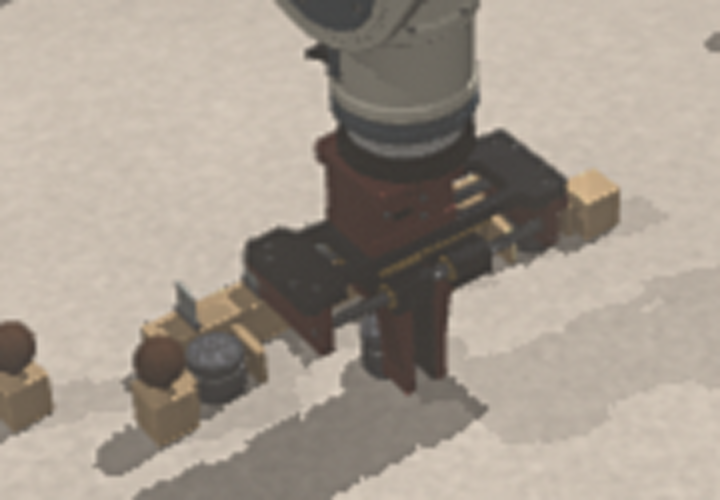

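```bash
python3 - <<'E'
from h import *
S=load("side")
for dx in(-37,0,37):
  for yy in(112,-66):
    for z in(50,70,88): print(dx,yy,z,((S.proj(w(RK,[(-79+dx,yy,z)]))[0]-160)*4).round())
E
```

```text
-37 112 50 [317. 422.]
-37 112 70 [315. 395.]
-37 112 88 [313. 370.]
-37 -66 50 [572. 293.]
-37 -66 70 [573. 267.]
-37 -66 88 [573. 243.]
0 112 50 [281. 385.]
0 112 70 [278. 358.]
0 112 88 [276. 333.]
0 -66 50 [533. 261.]
0 -66 70 [534. 235.]
0 -66 88 [534. 211.]
37 112 50 [246. 350.]
37 112 70 [243. 323.]
37 112 88 [240. 298.]
37 -66 50 [496. 231.]
37 -66 70 [496. 204.]
37 -66 88 [495. 181.]
```

The wing bottoms work out at z ≥ 88 mm, so they clear everything. I'll keep pushing into the gap.

Request:
jog_arm:
  deltas:
    - [[0,0,-0.006,0,0,0],[0,0,-0.006,0,0,0],[0,0,-0.006,0,0,0],[0,0,-0.006,0,0,0],[0,0,-0.006,0,0,0]]

```text
clock: 16.0
tool_pos: [555.5, 89.5, 7.7]
eef_rot: [0.705, -0.056, -0.705, -0.056]
contact_force: [0.1, 0.3, 0.3]
gripper_width: 12.2
```

Request:
jog_arm:
  deltas:
    - [[0,0,-0.004,0,0,0],[0,0,-0.003,0,0,0],[0,0,-0.002,0,0,0],[0,0,-0.001,0,0,0],[0,0,-0.001,0,0,0]]

```text
clock: 16.62
tool_pos: [565.8, 87.9, 7.6]
eef_rot: [-0.705, 0.056, 0.705, 0.056]
contact_force: [0.1, 0.3, -0.7]
gripper_width: 12.3
```

```bash
python3 pic.py j; python3 -c "
from h import *
goal(-34.9,23.2,8,'y',-1)"
```

```text
clock 16.725 rack TCP [-38.4  23.3   7.7] q [0.13 0.67 1.84 0.   0.63 1.86] F [-1.1 -0.6 -0.5]
shift tool mm [-0.3  0.1 -3.5]
rotvec [-0.0003 -0.0001  0.    ]
```

View pics/side_j.png

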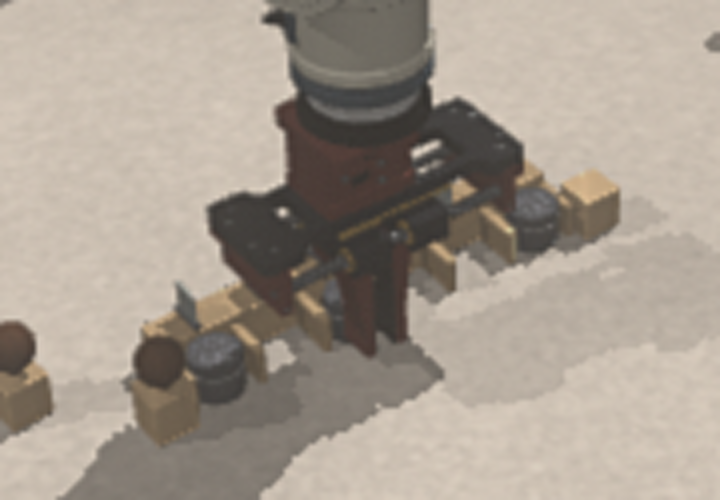

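The tin is between the third gap's dividers at (335,310), about 3.5 mm from home. From here I go in 1 mm steps and watch the force.

Request:
jog_arm:
  deltas:
    - [[0,0,-0.001,0,0,0],[0,0,-0.001,0,0,0],[0,0,-0.001,0,0,0],[0,0,-0.0005,0,0,0],[0,0,0,0,0,0]]

```text
clock: 17.35
tool_pos: [569.4, 87.3, 7.7]
eef_rot: [0.705, -0.056, -0.705, -0.056]
contact_force: [-0.6, 0.7, 0.6]
gripper_width: 12.2
```

Request:
jog_arm:
  deltas:
    - [[0,0,-0.0005,0,0,0],[0,0,0,0,0,0]]

```text
clock: 17.6
tool_pos: [569.7, 87.3, 7.6]
eef_rot: [-0.705, 0.056, 0.705, 0.056]
contact_force: [-0.8, -0.1, 0.5]
gripper_width: 12.4
```

Request:
jog_arm:
  deltas:
    - [[0,0,-0.0005,0,0,0],[0,0,0,0,0,0]]

```text
clock: 17.85
tool_pos: [569.8, 87.2, 7.6]
eef_rot: [-0.705, 0.056, 0.705, 0.055]
contact_force: [-3.0, 0.8, 1.3]
gripper_width: 12.6
```

Request:
jog_arm:
  deltas:
    - [[0,0,-0.0005,0,0,0],[0,0,0,0,0,0]]

```text
clock: 18.1
tool_pos: [569.9, 87.1, 7.5]
eef_rot: [-0.704, 0.056, 0.706, 0.055]
contact_force: [-5.3, 1.4, 2.6]
gripper_width: 12.4
```

Request:
jog_arm:
  deltas:
    - [[0,0,-0.0005,0,0,0],[0,0,0,0,0,0]]

```text
clock: 18.35
tool_pos: [570.0, 87.1, 7.5]
eef_rot: [-0.704, 0.056, 0.706, 0.055]
contact_force: [-6.2, 0.3, 4.8]
gripper_width: 12.4
```

The force ramps to about 6 N with almost no motion at x' ≈ −34.4. That matches the predicted fully-home position. I'll back off and lift to look.

Request:
jog_arm:
  deltas:
    - [[0,0,0.004,0,0,0],[0,0,0.015,0,0,0],[0,0,0.03,0,0,0],[0,0,0.04,0,0,0],[-0.03,0,0.04,0,0,0]]

```text
clock: 18.98
tool_pos: [441.0, 107.0, 36.7]
eef_rot: [-0.704, 0.056, 0.706, 0.055]
contact_force: [0.3, 0.4, 0.5]
gripper_width: 12.4
```

Request:
jog_arm:
  deltas:
    - [[-0.05,0,0,0,0,0],[-0.06,0.05,0,0,0,0],[-0.05,0.06,0,0,0,0],[0,0.06,0,0,0,0],[0,0.06,0,0,0,0]]

```text
clock: 19.6
tool_pos: [411.0, -99.7, 176.6]
eef_rot: [0.706, -0.055, -0.704, -0.055]
contact_force: [0.7, 0.3, -0.3]
gripper_width: 12.1
```

Request:
jog_arm:
  deltas:
    - [[0,0.06,0,0,0,0],[0,0.06,0,0,0,0],[0,0.05,0,0,0,0],[0,0,0,0,0,0]]

```text
clock: 20.1
tool_pos: [384.0, -268.8, 175.7]
eef_rot: [0.705, -0.058, -0.704, -0.057]
contact_force: [-0.6, 0.2, -0.2]
gripper_width: 12.1
```

```bash
python3 pic.py k; python3 - <<'E'
from h import *
d=np.load("topk.npz"); T=Cam(d); im=d["frame"]; v=im.max(2)
m=((im[:,:,2].astype(int)>=im[:,:,0]-3)&(v<75)).astype(np.uint8)
k,l,s,ce=cv2.connectedComponentsWithStats(m)
for i in range(1,k):
    if 60<s[i,4]<300 and 180<ce[i,0]<340 and 160<ce[i,1]<280:
        p=T.ray(ce[i],28)[:2]-RK[:2]; c,n=np.cos(RK[2]),np.sin(RK[2]); print(s[i],ce[i],c*p[0]+n*p[1],-n*p[0]+c*p[1])
print(st()[2])
E
```

```text
[226 193  12  12 111] [231.37837838 198.3963964 ] -8.99199697832914 115.80066975078014
[258 198  12  12 111] [263.21621622 203.20720721] -8.861836004074842 23.557756010205377
[306 206  11  12 106] [311.25471698 211.21698113] -10.791115324226205 -115.2548671512483
[-162.788072   -354.58517222  175.44171888]
```

View pics/side_k.png

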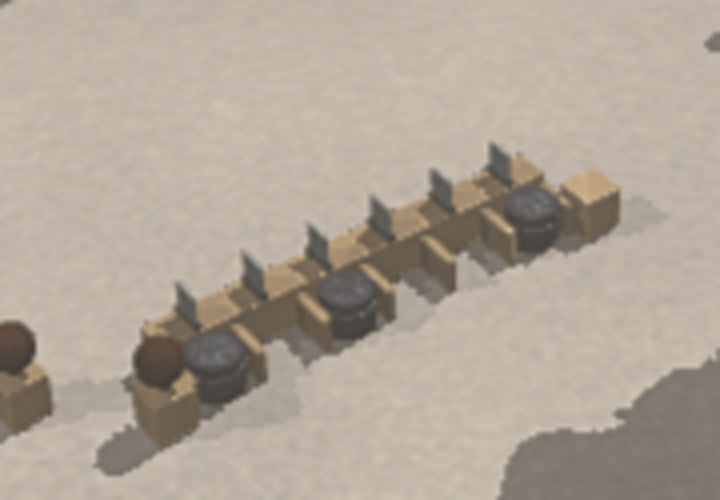

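View pics/top_k.png

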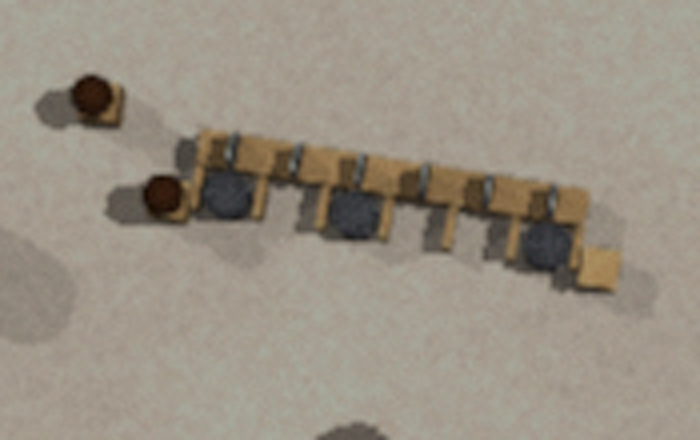

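The tin sits in the third gap at (348,300) in the side view and (355,212) in the top view, measured at (−8.9, 23.6) mm against a target of (−9, 23). All the tabs are upright and the stored tins haven't moved. Handing in.

```bash
python3 -c "
from workcell import ctrl
print(ctrl.hand_in(), ctrl.state()['clock'])"
```

```text
the job is handed in; nothing more can be done
the job is handed in; nothing more can be done
```

The bead tin is fully home in the third gap from the knob, and the job is handed in. The hand-in gives no verdict. The last clock reading before it was about 20 s of the 64 s allowed.

**Tabs:** I started at the knob (+y) end and ran the shut fingertips along the rail. Tabs 1, 2 and 3 went down in turn, to about 1.2 rad by geometry, and I lifted off about 15 mm short of tab 4. Tabs 1 and 3 were seen flat in the side view. Tab 2 wasn't pictured while bent, but the same pass at the same height went over it. Tab 4 and those beyond were not touched, and all six stood upright afterwards.

**Tin:** I pushed it upright on the desk, sideways and then straight in. It stopped against the rail, with the force rising to about 8 N and almost no further movement.

**Last checks:** The final top view puts the tin at (−8.9, 23.6) mm in the rack's frame, against a target of (−9, 23).
- **Stored tins:** both measure within about 0.1 pixel of where they started.
- **Tumbler and mug:** I kept the arm well clear of both, but did not measure them again at the end.
- **Disagreement:** the side view put the tin about 2 mm off the top view in y. I corrected for that as a fixed offset before the last push. No check failed.

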